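# Hand the funnel on and stopper the flask

### The job

The flask that has the funnel in it is done. Lift the funnel out and lower it into the neck of the other flask until it sits down on the rim; then take the stopper that fits the neck, of the two standing on the bench, and lower it into the flask you took the funnel from, fully home and upright. Set both down into the necks by hand, do not drop or ram them; keep the flasks standing where they are and leave the other stopper and the things around alone.

Things in the scene. Friction and masses are not known exactly. Their poses are not given: they have to be found in the camera images.
- flask_first: The flask that holds the funnel at the start: wide-necked amber conical flask, loose, 0.7 kg, 125 mm high, body 108 mm in diameter up to 35 mm, then narrowing to a straight neck (83 to 125 mm up) of 55 mm outside and 44 mm inside diameter, open at the top; origin at the centre of its underside, z up. To be stoppered.
- flask_first_mouth (a point): centre of that flask's mouth, at the height of its rim's top (125 mm above its underside); z up
- flask_next: The other flask, open and empty at the start, of the same make: wide-necked amber conical flask, loose, 0.7 kg, 125 mm high, body 108 mm in diameter up to 35 mm, then narrowing to a straight neck (83 to 125 mm up) of 55 mm outside and 44 mm inside diameter, open at the top; origin at the centre of its underside, z up. To get the funnel.
- flask_next_mouth (a point): centre of that flask's mouth, at the height of its rim's top; z up
- funnel: steel powder funnel, 98 mm tall, 0.12 kg: stem 45 mm long, 30 (foot) to 37 mm in diameter; a flat seating ring, 53 mm, 45 to 50 mm up, that rests on the rim; a cone; and an upright round collar, 64 mm outside, 3 mm wall, 68 to 98 mm up, to hold across its outside from above. Origin at the centre of the stem's foot, z up: seated it is 45 mm below the mouth, the collar's top 53 mm above it (178 mm up)
- stopper: The smaller stopper, which fits: black rubber stopper standing upright on the bench on its foot, 88 mm tall: a plug tapering from 31 mm diameter at the foot to 40 mm at 40 mm up, a flange of 54 mm diameter from 40 to 48 mm, and a round knob of 28 mm diameter from 48 to 88 mm to hold it by; about 0.09 kg; origin at the centre of the foot, z up. Seated, the flange rests on the flask's rim and the origin is 40 mm below its mouth
- stopper_large: The larger stopper, too wide for these necks, to be left: black rubber stopper standing upright on the bench on its foot, 88 mm tall: a plug tapering from 50 mm diameter at the foot to 60 mm at 40 mm up, a flange of 72 mm diameter from 40 to 48 mm, and a round knob of 28 mm diameter from 48 to 88 mm to hold it by; about 0.09 kg; origin at the centre of the foot, z up. 
- timer: bench timer, 44x64x33 mm, bystander; origin at the centre of its underside
- reagent_bottle: amber bottle, 48 mm diameter, 78 mm high, bystander; origin at the centre of its underside
- label_roll: roll of labels lying flat, 74 mm diameter, 30 mm high, bystander; origin at the centre of its underside
- tall_bottle: white bottle, 60 mm diameter, 105 mm high, bystander; origin at the centre of its underside

How it is judged (in metres and radians):
On the way, in this order (a step that is already met when the one before it is completed fails the run):
1. the funnel, still held, is lowered into the other flask's neck to within 20 mm of its seat (horizontal distance between funnel and flask_next_mouth below 0.012 m and angle between funnel's own z axis and vertical below 0.25 rad and z of funnel in the frame of flask_next_mouth between -0.049 and -0.025 m and contact force between the fingers and funnel above 0.5 N), for 0.05 s.
2. the funnel sits on that flask's rim and is released (horizontal distance between funnel and flask_next_mouth below 0.006 m and angle between funnel's own z axis and vertical below 0.06 rad and z of funnel in the frame of flask_next_mouth between -0.049 and -0.042 m and contact force between the fingers and funnel below 0.05 N), for 0.2 s.
3. the fitting stopper, still held, is lowered into the first flask's neck to within 20 mm of its seat (horizontal distance between stopper and flask_first_mouth below 0.012 m and angle between stopper's own z axis and vertical below 0.25 rad and z of stopper in the frame of flask_first_mouth between -0.044 and -0.02 m and contact force between the fingers and stopper above 0.5 N), for 0.05 s.
At the end, for the whole second after the job is handed in: The smaller stopper is in the first flask, flange within 3 mm of the rim and within 5 mm of the neck's centre; the funnel is in the other flask, its ring within 3 mm of the rim and within 6 mm of the centre; both upright (within 0.06 rad), released and at rest; both flasks upright (all of step 2 and horizontal distance between stopper and flask_first_mouth below 0.005 m and angle between each of stopper, flask_first, flask_next's own z axis and vertical below 0.06 rad and z of stopper in the frame of flask_first_mouth between -0.044 and -0.037 m and contact force between the fingers and stopper below 0.05 N and linear speed of each of stopper, funnel, flask_first, flask_next below 0.01 m/s); the robot touches nothing.
It fails at once if the flask first is tipped or shifted more than 35 mm (angle between flask_first's own z axis and vertical above 0.3 rad or distance of flask_first from where it was at the start of the episode above 0.035 m).
It fails at once if the flask next is tipped or shifted more than 35 mm (angle between flask_next's own z axis and vertical above 0.3 rad or distance of flask_next from where it was at the start of the episode above 0.035 m).
It fails at once if the large stopper is tipped or moved more than 25 mm (distance of stopper_large from where it was at the start of the episode above 0.025 m or angle between stopper_large's own z axis and vertical above 0.3 rad).
It fails at once if a bystander (timer, bottles, label roll) is moved more than 25 mm (distance of any of timer, reagent_bottle, label_roll, tall_bottle from where it was at the start of the episode above 0.025 m).
It fails at once if the stopper or the funnel is rammed into a flask with more than 60 N (contact force between stopper and flask_first above 60 N or contact force between funnel and flask_next above 60 N).
It also fails if it takes over 67 s, if anything falls off the work surface, if the arm or the gripper's body presses on something with over 40 N, if the wrist force passes 120 N, or if a joint passes its speed limit or range.

### The arm

A 7-joint arm with a two-finger parallel gripper is mounted at the origin on the work surface; the furniture and walls round the work are solid. World frame = base frame: x ahead of the robot, y to its left, z up, the work surface at z = 0. Lengths are in mm, angles in rad, forces in N, time in s.
With the tool pointing down it reaches from about 400 to 850 mm from the base axis. Payload 10.4 kg.
Tool frame: the origin (TCP) lies midway between the tips of the shut fingers; the grasp point (between the pads) lies 19 mm behind it (bot.grip_depth is the distance from the TCP to the grasp point, in mm); z points along the fingers, x is the direction in which the jaws open and shut, and the axes are right-handed (so a half turn about z gives the same grasp; the last joint's range is limited). The gripper opens to 87 mm and grips with 3 to 60 N. Pads are 19 mm wide; open, the fingers measure 117 mm over their backs; the gripper's body (75 mm by 190 mm) begins 51 mm behind the grasp point.
Start: joints at [-1.191, 0.332, -0.065, 1.46, 0.022, 1.35, -0.088], TCP at [244.987, 575.007, 222.576] pointing down, gripper open.
Joint ranges: [-2.6, 2.6], [-0.5, 2.12], [-1.47, 1.34], [0.16, 2.42], [-1.27, 4.41], [0.06, 2.06], [-2.6, 2.6]. Speed limits (rad/s): [2.22, 2.22, 2.79, 2.79, 3.14, 3.14, 3.14].

### API

Orientations are given as a unit quaternion [w, x, y, z].
In Python, from station import bot gives the robot as it stands.
- The arm moves only by the tool arm_command, never from a script. Its argument "series" is a list of rows, each a list of 3 entries, a list of its own where there are three numbers: the turn, a rotation vector about the world's x, y, z normalised to -1 to 1, where 1 is pi/2 rad, then the shift along the world's x, y, z normalised to -1 to 1, where 1 is 4 cm, then the gripper's target within -1 to 1 (shut at 1, half-way at 0, fully open at -1). In form: [[[ax, ay, az], [tx, ty, tz], fingers], ...]. A call has 1 to 10 rows; each row shifts and turns the pose as measured when the row begins; what a row does not reach is not made up. A row lasts 1/10 s, in which the tool goes at most 50 mm and 8.59 degrees, less where a joint would pass 70% of its speed; a pose out of reach is approached as far as the arm can. A call with a number of a shift or a turn outside -1 to 1 is refused whole. A call with a gripper value outside its range is refused whole. The fingers move at their own pace and stop on an object; "squeeze" is the grip in N (left out, the last holds). Time passes only in rows, so rows that do not move let the fingers close. It gives the time, the measured TCP pose, the force and the opening at its end, in the units of the state.
- bot.state(): the state, without advancing time (a new reading comes with each control period).
- bot.grab_frame(name): name is "scene" or "top"; returns a dict with "image" (480x640x3 uint8, red, green, blue), "K" (3x3 intrinsics, pixels), "R" (3x3) and "t" (3): a world point X has camera coordinates R X + t. Camera axes: x right, y down, z forward; pixel columns grow to the right and rows downward; lengths in mm; the calibration is good to about 2 mm. A picture is of the moment at which its call begins. There is no depth.
- bot.hand_in(): hands the job in, once; it reports no verdict.
The state is a dict: "clock": time; "joints": joint angles; "qd": joint speeds; "joint_efforts": joint torques, N m; "position": TCP position; "eef_rot": TCP orientation; "force": force on the tool from outside, world axes, zero at the start; "ft_torque": the same for the moment, N m; "width": opening from 0.0 (shut) to 1.0 (fully open).
Only numpy, scipy, OpenCV 4.12 (cv2) and the standard library are available. Lean on these libraries where they do the work, as an engineer would, in place of code of your own. Each camera call takes 0.05 s, during which the arm holds its last target. There are 200 camera calls.

## Working session

There is one attempt and no reset: what is moved stays moved. The work goes in short steps, Python scripts to look and compute and a tool call to move; the robot and the scene stay as the last step left them, time stands still between calls to the robot, and variables do not carry over. Pictures are saved under pics/ and viewed, about 8 in all and at most 12, crops included, and the job is handed in when it is done.

Besides the shell and the picture viewer there is one more tool, called after "Emit:" as name(argument=value, ...), one argument or row to a line, values as JSON. arm_command: Moves the arm, as the interface text tells. Its arguments: {"type":"object","properties":{"series":{"type":"array"},"squeeze":{"type":"number"}},"required":["series"]}

```bash
mkdir -p pics; ls; python3 - <<'E'
from station import bot
import cv2
print(bot.state())
for n in("scene","top"):
    f=bot.grab_frame(n); cv2.imwrite(f"pics/{n}0.png",f["image"][:,:,::-1]); print(n,f["K"],f["R"],f["t"])
E
```

```text
pics
{'clock': 0.0, 'joints': array([-1.19061521,  0.33288691, -0.06471497,  1.46093706,  0.02162093,
        1.34991209, -0.08850365]), 'qd': array([-0.00069562,  0.00055998, -0.00085682,  0.00067259, -0.00035455,
       -0.00061319,  0.00112063]), 'joint_efforts': array([-3.41589130e-04, -6.23265839e+01,  2.41015165e-02, -3.89890337e+01,
       -6.15925225e-02,  4.01121285e-02,  1.61780008e-04]), 'position': array([244.83738795, 574.62257594, 221.7466329 ]), 'eef_rot': array([ 4.32802640e-04,  8.34249530e-01,  5.51386614e-01, -5.79766965e-04]), 'force': array([-0.01602772, -0.25676604, -0.19150195]), 'ft_torque': array([-0.01792457,  0.02708068,  0.07023722]), 'width': 1.000241092710349}
scene [[442.32211788   0.         322.8299266 ]
 [  0.         442.32211788 249.26127985]
 [  0.           0.           1.        ]] [[ 0.46745429 -0.88400778  0.00408952]
 [-0.3608597  -0.19503793 -0.91199807]
 [ 0.807011    0.42484167 -0.41017411]] [-390.83275438  223.60246638  578.55957215]
top [[581.12129479   0.         319.69776911]
 [  0.         581.12129479 241.22924206]
 [  0.           0.           1.        ]] [[-0.02945124 -0.99950813 -0.01077603]
 [-0.98603164  0.03081885 -0.163682  ]
 [ 0.1639336   0.00580487 -0.9864543 ]] [-175.0091066   520.61540419 1342.95447155]
```

View pics/scene0.png

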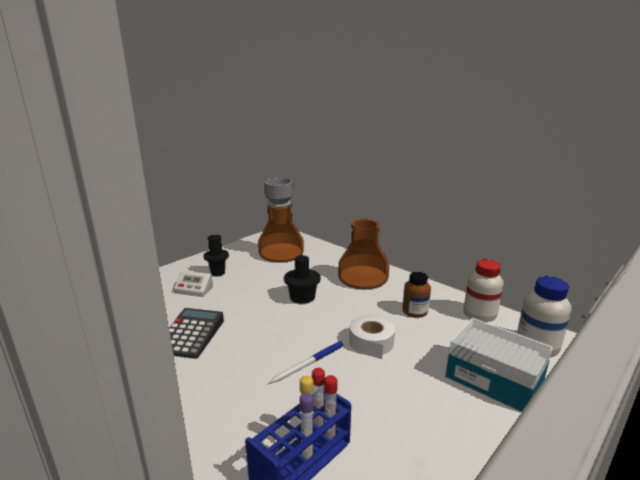

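View pics/top0.png

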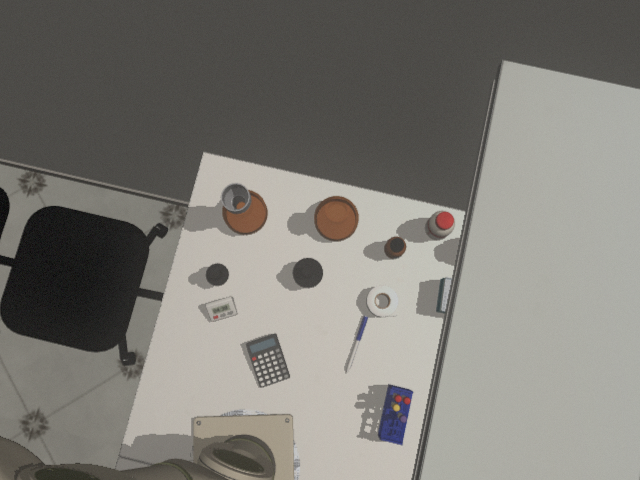

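The scene view shows the funnel in the left flask (279,190), the open flask at (364,230), and the small and large stoppers at (216,255) and (302,280). In the top view these are at (236,197), (336,218), (217,274) and (308,273).

```bash
python3 - <<'E'
import cv2,numpy as np
s=cv2.imread("pics/scene0.png");t=cv2.imread("pics/top0.png")
def c(im,x,y,r=32): 
    p=cv2.resize(im[y-r:y+r,x-r:x+r],(256,256),interpolation=cv2.INTER_CUBIC)
    p=np.clip(p.astype(float)*1.5,0,255).astype(np.uint8)
    for k in range(0,64,10): cv2.line(p,(k*4,0),(k*4,5),(0,255,0),1);cv2.line(p,(0,k*4),(5,k*4),(0,255,0),1)
    return p
cv2.imwrite("pics/m.png",np.vstack([np.hstack([c(s,279,200),c(s,364,240),c(s,216,255)]),np.hstack([c(t,240,205),c(t,336,218),c(t,217,274)])]))
E
```

```text
(no output)
```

View pics/m.png

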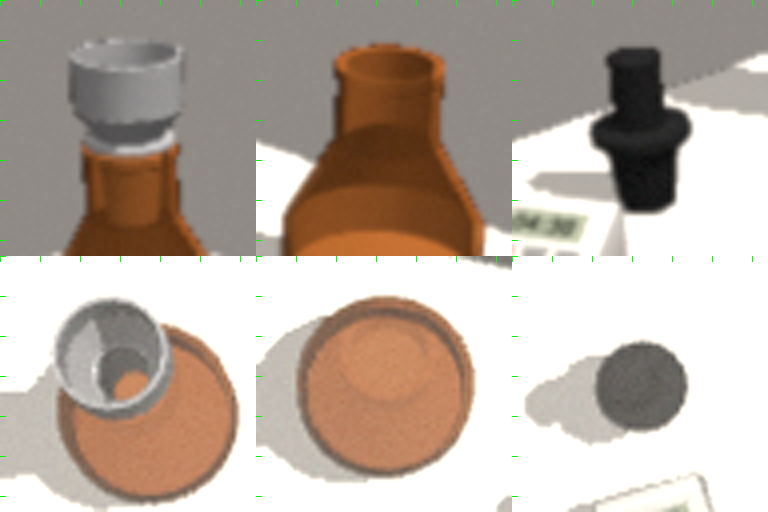

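```bash
cat > h.py <<'E'
import numpy as np,cv2
def ray(f,p):
    d=f["R"].T@np.linalg.solve(f["K"],[p[0],p[1],1.]); return -f["R"].T@f["t"],d/np.linalg.norm(d)
def plane(f,p,z):
    o,d=ray(f,p); return o+d*(z-o[2])/d[2]
def tri(fs,ps):
    A=0;b=0;R=[ray(f,p) for f,p in zip(fs,ps)]
    for o,d in R: M=np.eye(3)-np.outer(d,d);A=A+M;b=b+M@o
    X=np.linalg.solve(A,b); return X.round(1),[round(float(np.linalg.norm(np.cross(X-o,d))),1) for o,d in R]
def proj(f,X):
    c=f["R"]@np.array(X,float)+f["t"]; q=f["K"]@c; return q[:2]/q[2]
def blob(mask,x,y):
    n,l,s,c=cv2.connectedComponentsWithStats(mask.astype(np.uint8)); k=l[y,x]
    cs,_=cv2.findContours((l==k).astype(np.uint8),cv2.RETR_EXTERNAL,cv2.CHAIN_APPROX_NONE)
    e=cv2.minEnclosingCircle(cs[0]); return e,s[k],c[k]
E
python3 - <<'E'
from station import bot
from h import *
S=bot.grab_frame("scene");T=bot.grab_frame("top");F=[S,T]
print("funnel",tri(F,[(278.7,182),(236.2,198.2)]))
print("next",tri(F,[(365,224.5),(336.5,210.5)]))
print("stop",tri(F,[(216.2,254.7),(217.3,274.5)]))
t=T["image"].astype(int);mx=t.max(2);sat=mx-t.min(2)
for n,m,x,y,z in[("stop",mx<110,217,274,48),("large",mx<110,308,273,48),("next",sat>50,336,218,35),("first",sat>50,250,220,35)]:
    e,s,c=blob(m,x,y); print(n,e,s,plane(T,e[0],z).round(1))
print("funnel plane178",plane(T,(236.2,198.2),178),"nextmouth125",plane(T,(336.5,210.5),125))
s=S["image"].astype(int)
print("scene stop top at 88",plane(S,(214.5,236.7),88),"funnel178",plane(S,(278.7,182),178),"next125",plane(S,(365,224.5),125))
E
```

```text
funnel (array([594.5, -14.1, 176.3]), [2.0, 2.0])
next (array([ 571.6, -233. ,  123.3]), [2.0, 2.0])
stop (array([443.8,  51.4,  45.8]), [2.1, 2.1])
stop ((216.6999969482422, 274.5), 11.67657470703125) [206 264  23  22 401] [442.3  54.   48. ]
large ((307.2314453125, 272.7510986328125), 15.334715843200684) [292 258  31  30 715] [ 439.9 -159.2   48. ]
next ((336.77911376953125, 217.50840759277344), 21.041589736938477) [ 317  199   41   40 1185] [ 572.9 -233.6   35. ]
first ((245.6796417236328, 211.1856231689453), 20.910076141357422) [227 193  39  40 813] [595.5 -13.9  35. ]
funnel plane178 [593.00210087 -12.70916624 178.        ] nextmouth125 [ 570.36435105 -231.1966665   125.        ]
scene stop top at 88 [443.72534951  48.08605319  88.        ] funnel178 [590.54125362 -19.092541   178.        ] next125 [ 568.87307765 -236.27435674  125.        ]
```

Emit:
arm_command(
  series=[
    [[0, 0, -0.075], [0.5, -0.85, 0.1], -1],
    [[0, 0, -0.075], [0.5, -0.85, 0.1], -1],
    [[0, 0, -0.075], [0.5, -0.85, 0.1], -1],
    [[0, 0, -0.075], [0.5, -0.85, 0.1], -1],
    [[0, 0, -0.075], [0.5, -0.85, 0.1], -1],
    [[0, 0, -0.075], [0.5, -0.85, 0.1], -1],
    [[0, 0, -0.075], [0.5, -0.85, 0.1], -1],
    [[0, 0, -0.075], [0.5, -0.85, 0.1], -1],
    [[0, 0, -0.075], [0.5, -0.85, 0.1], -1],
    [[0, 0, -0.075], [0.5, -0.85, 0.1], -1],
  ],
  squeeze=20,
)

```text
clock: 1.2
position: [444.3, 224.4, 260.5]
eef_rot: [-0.002, 1.0, -0.022, -0.002]
force: [1.6, 0.1, -0.6]
width: 1.001
```

Emit:
arm_command(
  series=[
    [[0, 0, 0.014], [0.47, -0.75, 0], -1],
    [[0, 0, 0.014], [0.47, -0.75, 0], -1],
    [[0, 0, 0], [0.47, -0.75, 0], -1],
    [[0, 0, 0], [0.47, -0.75, 0], -1],
    [[0, 0, 0], [0.47, -0.75, 0], -1],
    [[0, 0, 0], [0.47, -0.75, 0], -1],
    [[0, 0, 0], [0.47, -0.75, -0.2], -1],
    [[0, 0, 0], [0.47, -0.75, -0.2], -1],
    [[0, 0, 0], [0, 0, -0.2], -1],
    [[0, 0, 0], [0, 0, 0], -1],
  ],
)

```text
clock: 2.2
position: [600.4, -32.7, 236.4]
eef_rot: [-0.001, 1.0, -0.005, -0.001]
force: [-0.0, 0.8, 0.0]
width: 1.006
```

```bash
python3 - <<'E'
from station import bot
from h import *
s=bot.state();print(s["position"],s["eef_rot"],s["force"])
F={n:bot.grab_frame(n) for n in("scene","top")}
P=[]
for n,f in F.items():
    x,y=proj(f,s["position"]).round().astype(int);print(n,proj(f,s["position"]))
    im=f["image"][:,:,::-1].copy();r=60
    x=int(np.clip(x,r,640-r));y=int(np.clip(y+(10 if n=="scene" else 0),r,480-r));print(x-r,y-r)
    P.append(np.clip(cv2.resize(im[y-r:y+r,x-r:x+r],(400,400),interpolation=cv2.INTER_CUBIC)*1.4,0,255))
cv2.imwrite("pics/m2.png",np.hstack(P))
E
```

```text
[600.44316855 -32.74287037 236.3514574 ] [-0.00146433  0.99998303 -0.00548572 -0.00130544] [-0.00977835  0.76452027  0.03697554]
scene [285.55828725 155.32250409]
226 105
top [241.52218503 187.76811031]
182 128[ WARN:0@2.527] global loadsave.cpp:1063 imwrite_ Unsupported depth image for selected encoder is fallbacked to CV_8U.
```

View pics/m2.png

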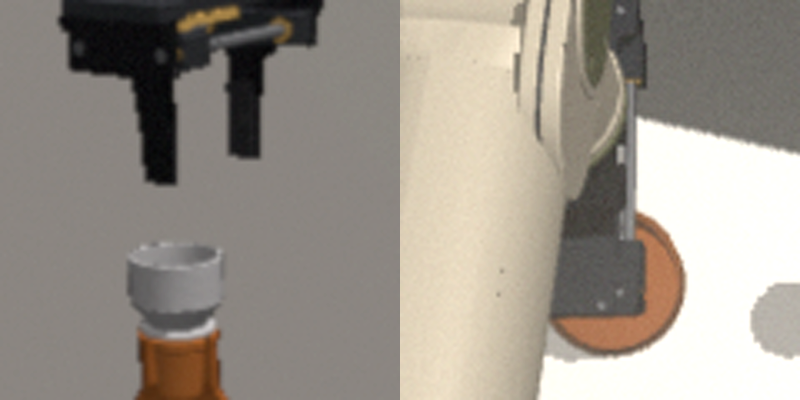

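Fingers' tips appear at about (287,156) in the scene view, within ~1.3 px of the projected TCP, and the funnel is below. Align and lower.

Emit:
arm_command(
  series=[
    [[0, 0, 0.004], [-0.05, 0.15, 0], -1],
    [[0, 0, 0.003], [-0.05, 0.15, -0.2], -1],
    [[0, 0, 0], [-0.05, 0.15, -0.3], -1],
    [[0, 0, 0], [0, 0, -0.3], -1],
    [[0, 0, 0], [0, 0, -0.2], -1],
    [[0, 0, 0], [0, 0, -0.1], -1],
    [[0, 0, 0], [0, 0, 0], -1],
    [[0, 0, 0], [0, 0, 0], -1],
  ],
)

```text
clock: 3.1
position: [593.0, -7.7, 190.5]
eef_rot: [-0.003, 1.0, 0.004, -0.0]
force: [0.1, 0.4, 0.3]
width: 1.0
```

Emit:
arm_command(
  series=[
    [[0, 0, -0.003], [0.04, -0.15, 0], -1],
    [[0, 0, -0.003], [0, 0, 0], -1],
    [[0, 0, 0], [0, 0, -0.1], -1],
    [[0, 0, 0], [0, 0, -0.1], -1],
    [[0, 0, 0], [0, 0, 0], -1],
    [[0, 0, 0], [0, 0, 0], -1],
  ],
)

```text
clock: 3.7
position: [595.4, -15.3, 182.9]
eef_rot: [-0.003, 1.0, -0.001, 0.001]
force: [-0.5, 0.5, 0.2]
width: 1.002
```

Good. Lower to z≈148.

Emit:
arm_command(
  series=[
    [[0, 0, 0], [0, 0, -0.15], -1],
    [[0, 0, 0], [0, 0, -0.15], -1],
    [[0, 0, 0], [0, 0, -0.15], -1],
    [[0, 0, 0], [0, 0, -0.15], -1],
    [[0, 0, 0], [0, 0, -0.15], -1],
    [[0, 0, 0], [0, 0, -0.1], -1],
    [[0, 0, 0], [0, 0, 0], -1],
    [[0, 0, 0], [0, 0, 0], -1],
  ],
)

```text
clock: 4.5
position: [595.0, -15.0, 145.0]
eef_rot: [-0.003, 1.0, -0.001, 0.0]
force: [-0.1, -0.2, 0.5]
width: 0.998
```

```bash
python3 - <<'E'
from station import bot
from h import *
s=bot.state();print(s["position"],s["eef_rot"],s["force"])
f=bot.grab_frame("scene")
im=f["image"][:,:,::-1]
cv2.imwrite("pics/m3.png",np.clip(cv2.resize(im[130:260,215:345],(600,600),interpolation=cv2.INTER_CUBIC)*1.4,0,255).astype(np.uint8))
E
```

```text
[594.95319928 -15.00187041 145.02199247] [-2.65332722e-03  9.99995723e-01 -1.22742194e-03  8.68215094e-05] [-0.06658375 -0.2365041   0.53549876]
```

View pics/m3.png

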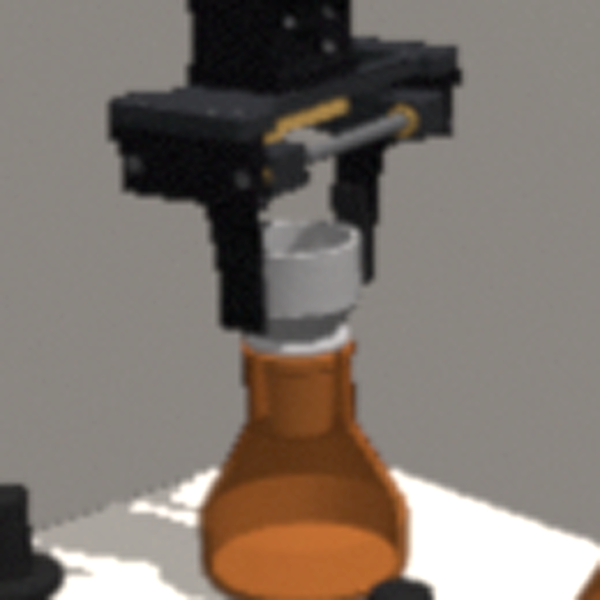

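The fingers straddle the collar. Close.

Emit:
arm_command(
  series=[
    [[0, 0, 0], [0, 0, 0], 0.2],
    [[0, 0, 0], [0, 0, 0], 0.6],
    [[0, 0, 0], [0, 0, 0], 1],
    [[0, 0, 0], [0, 0, 0], 1],
    [[0, 0, 0], [0, 0, 0], 1],
    [[0, 0, 0], [0, 0, 0], 1],
  ],
  squeeze=20,
)

```text
clock: 5.15
position: [595.5, -15.0, 146.0]
eef_rot: [-0.003, 1.0, -0.001, 0.001]
force: [-0.7, 0.1, -0.6]
width: 0.719
```

Emit:
arm_command(
  series=[
    [[0, 0, 0], [0, 0, 0.1], 1],
    [[0, 0, 0], [0, 0, 0.2], 1],
    [[0, 0, 0], [0, 0, 0.25], 1],
    [[0, 0, 0], [0, 0, 0.25], 1],
    [[0, 0, 0], [0, 0, 0.3], 1],
    [[0, 0, 0], [0, 0, 0.3], 1],
    [[0, 0, 0], [0, 0, 0.3], 1],
    [[0, 0, 0], [0, 0, 0.2], 1],
    [[0, 0, 0], [0, 0, 0.1], 1],
    [[0, 0, 0], [0, 0, 0], 1],
  ],
)

```text
clock: 6.15
position: [595.7, -15.2, 234.8]
eef_rot: [-0.003, 1.0, -0.001, 0.002]
force: [1.0, 0.8, -2.5]
width: 0.724
```

```bash
python3 - <<'E'
from station import bot
from h import *
s=bot.state();print(s["position"],s["eef_rot"],s["force"],s["width"])
f=bot.grab_frame("scene")
im=f["image"][:,:,::-1]
cv2.imwrite("pics/m4.png",np.clip(cv2.resize(im[110:260,205:355],(600,600),interpolation=cv2.INTER_CUBIC)*1.4,0,255).astype(np.uint8))
E
```

```text
[595.66053133 -15.15648838 234.78784485] [-0.00301117  0.99999272 -0.00133773  0.00192565] [ 1.0209592   0.76593686 -2.45353122] 0.7237267862761467
```

View pics/m4.png

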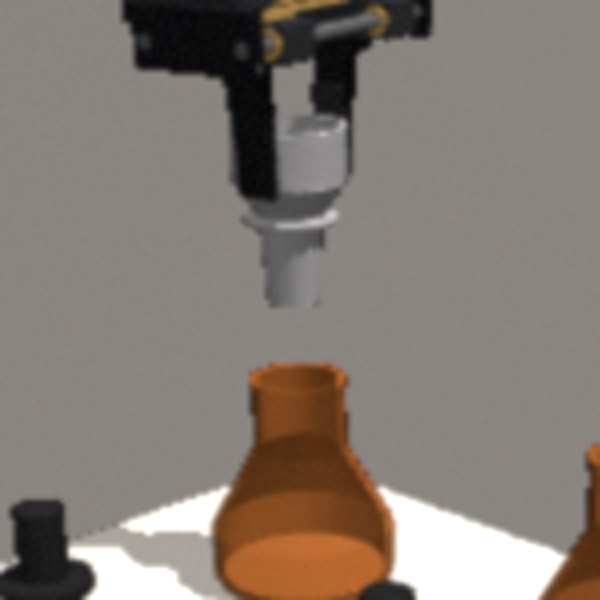

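Funnel is held upright, clear of the flask; first flask's mouth at scene (279.6,205). Carry across.

Emit:
arm_command(
  series=[
    [[0, 0, 0], [-0.04, -0.3, 0], 1],
    [[0, 0, 0], [-0.07, -0.6, 0], 1],
    [[0, 0, 0], [-0.07, -0.7, 0], 1],
    [[0, 0, 0], [-0.07, -0.7, 0], 1],
    [[0, 0, 0], [-0.07, -0.7, 0], 1],
    [[0, 0, 0], [-0.07, -0.7, 0], 1],
    [[0, 0, 0], [-0.07, -0.7, 0], 1],
    [[0, 0, 0], [-0.05, -0.5, 0], 1],
    [[0, 0, 0], [-0.03, -0.2, 0], 1],
    [[0, 0, 0], [0, 0, 0], 1],
  ],
)

```text
clock: 7.2
position: [565.8, -233.6, 228.5]
eef_rot: [-0.002, 1.0, -0.003, -0.004]
force: [-0.1, -0.7, -1.8]
width: 0.723
```

Emit:
arm_command(
  series=[
    [[0, 0, 0], [0, 0, 0], 1],
    [[0, 0, 0], [0, 0, 0], 1],
  ],
)

```text
clock: 7.4
position: [566.0, -232.0, 228.0]
eef_rot: [-0.003, 1.0, -0.002, -0.004]
force: [-1.1, 0.3, -1.3]
width: 0.718
```

Emit:
arm_command(
  series=[
    [[0, 0, 0], [0.09, -0.03, 0], 1],
    [[0, 0, 0], [0.07, -0.02, -0.1], 1],
    [[0, 0, 0], [0, 0, -0.15], 1],
    [[0, 0, 0], [0, 0, -0.15], 1],
    [[0, 0, 0], [0, 0, -0.1], 1],
    [[0, 0, 0], [0, 0, 0], 1],
    [[0, 0, 0], [0, 0, 0], 1],
  ],
)

```text
clock: 8.1
position: [574.0, -230.2, 205.3]
eef_rot: [-0.003, 1.0, 0.001, -0.004]
force: [1.2, -0.6, -0.6]
width: 0.721
```

```bash
python3 - <<'E'
from station import bot
from h import *
s=bot.state();print(s["position"],s["eef_rot"],s["force"],s["width"])
f=bot.grab_frame("scene");t=bot.grab_frame("top")
a=f["image"][150:270,305:425,::-1];b=t["image"][150:270,275:395,::-1]
cv2.imwrite("pics/m5.png",np.clip(np.hstack([cv2.resize(a,(400,400),interpolation=cv2.INTER_CUBIC),cv2.resize(b,(400,400))])*1.4,0,255).astype(np.uint8))
E
```

```text
[ 573.98573312 -230.19936296  205.2570229 ] [-3.27546101e-03  9.99985058e-01  7.53356487e-04 -4.31131351e-03] [ 1.19338493 -0.59315695 -0.56707058] 0.7207981155665104
```

View pics/m5.png

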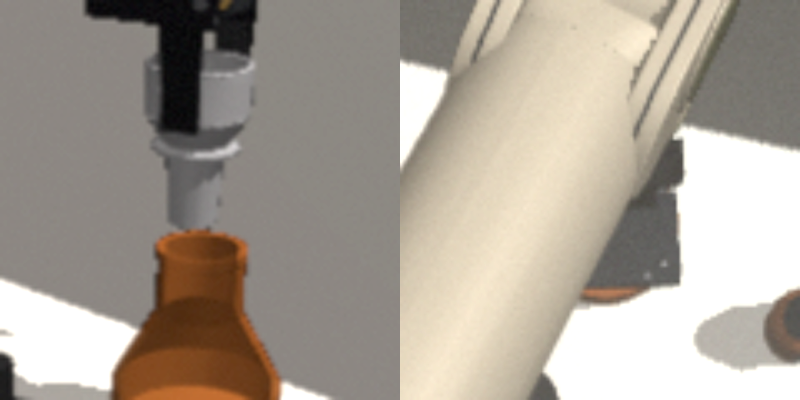

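Left: the funnel's foot (194) hangs ~8 crop px left of the neck's axis (~202), i.e. ~5 mm mostly towards -y needed; the reading (y -230 vs -234 target) agrees. Correct.

Emit:
arm_command(
  series=[
    [[-0.004, -0.005, 0], [-0.02, -0.13, 0], 1],
    [[0, 0, 0], [0, 0, 0], 1],
    [[0, 0, 0], [0, 0, 0], 1],
    [[0, 0, 0], [0, 0, 0], 1],
  ],
)

```text
clock: 8.6
position: [573.3, -236.4, 206.3]
eef_rot: [0.0, 1.0, 0.0, 0.001]
force: [-0.5, 0.5, -1.5]
width: 0.719
```

Emit:
arm_command(
  series=[
    [[0, 0, 0], [0, 0.02, -0.1], 1],
    [[0, 0, 0], [0, 0, -0.1], 1],
    [[0, 0, 0], [0, 0, -0.1], 1],
    [[0, 0, 0], [0, 0, -0.1], 1],
    [[0, 0, 0], [0, 0, -0.1], 1],
    [[0, 0, 0], [0, 0, -0.1], 1],
    [[0, 0, 0], [0, 0, 0], 1],
    [[0, 0, 0], [0, 0, 0], 1],
  ],
)

```text
clock: 9.4
position: [573.1, -235.2, 179.4]
eef_rot: [0.0, 1.0, 0.001, 0.0]
force: [-0.2, 0.4, -0.6]
width: 0.716
```

```bash
python3 - <<'E'
from station import bot
from h import *
s=bot.state();print(s["position"],s["eef_rot"],s["force"],s["width"])
f=bot.grab_frame("scene")
a=f["image"][150:270,305:425,::-1]
cv2.imwrite("pics/m6.png",np.clip(cv2.resize(a,(600,600),interpolation=cv2.INTER_CUBIC)*1.6,0,255).astype(np.uint8))
E
```

```text
[ 573.05854319 -235.16121406  179.38379395] [1.79922292e-04 9.99999770e-01 6.24619204e-04 1.93119209e-04] [-0.24321076  0.38816784 -0.64571947] 0.7162025280398637
```

View pics/m6.png

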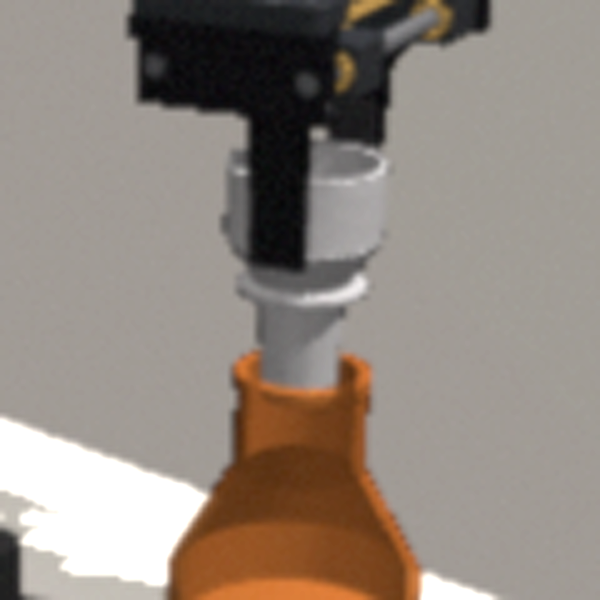

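Stem (x 258–340) has entered the mouth (235–371), roughly centred, with no contact force. Keep lowering.

Emit:
arm_command(
  series=[
    [[0, 0, 0], [0, -0.03, -0.08], 1],
    [[0, 0, 0], [0, 0, -0.08], 1],
    [[0, 0, 0], [0, 0, -0.08], 1],
    [[0, 0, 0], [0, 0, -0.08], 1],
    [[0, 0, 0], [0, 0, -0.08], 1],
    [[0, 0, 0], [0, 0, -0.08], 1],
    [[0, 0, 0], [0, 0, 0], 1],
    [[0, 0, 0], [0, 0, 0], 1],
  ],
)

```text
clock: 10.25
position: [573.2, -236.5, 158.6]
eef_rot: [0.0, 1.0, 0.001, 0.0]
force: [-0.0, 0.1, -1.0]
width: 0.721
```

Emit:
arm_command(
  series=[
    [[0, 0, 0], [0, 0, -0.06], 1],
    [[0, 0, 0], [0, 0, -0.06], 1],
    [[0, 0, 0], [0, 0, -0.06], 1],
    [[0, 0, 0], [0, 0, -0.04], 1],
    [[0, 0, 0], [0, 0, 0], 1],
    [[0, 0, 0], [0, 0, 0], 1],
  ],
)

```text
clock: 10.85
position: [573.3, -236.5, 149.2]
eef_rot: [0.0, 1.0, 0.001, 0.001]
force: [-1.0, 0.0, -1.6]
width: 0.719
```

Emit:
arm_command(
  series=[
    [[0, 0, 0], [0, 0, -0.03], 1],
    [[0, 0, 0], [0, 0, -0.02], 1],
    [[0, 0, 0], [0, 0, 0], 1],
    [[0, 0, 0], [0, 0, 0], 1],
  ],
)

```text
clock: 11.25
position: [573.4, -236.6, 147.3]
eef_rot: [0.0, 1.0, 0.001, 0.001]
force: [0.9, -0.3, -0.9]
width: 0.72
```

Emit:
arm_command(
  series=[
    [[0, 0, 0], [0, 0, -0.03], 1],
    [[0, 0, 0], [0, 0, 0], 1],
    [[0, 0, 0], [0, 0, -0.03], 1],
    [[0, 0, 0], [0, 0, 0], 1],
  ],
)

```text
clock: 11.65
position: [573.7, -236.9, 146.2]
eef_rot: [0.0, 1.0, 0.001, 0.001]
force: [0.1, 0.4, -1.0]
width: 0.718
```

Emit:
arm_command(
  series=[
    [[0, 0, 0], [0, 0, -0.03], 1],
    [[0, 0, 0], [0, 0, 0], 1],
    [[0, 0, 0], [0, 0, -0.03], 1],
    [[0, 0, 0], [0, 0, 0], 1],
  ],
)

```text
clock: 12.05
position: [574.2, -237.4, 146.1]
eef_rot: [0.0, 1.0, 0.0, 0.002]
force: [-0.3, 0.9, -1.1]
width: 0.718
```

Emit:
arm_command(
  series=[
    [[0, 0, 0], [-0.02, 0.03, -0.06], 1],
    [[0, 0, 0], [0, 0, 0], 1],
    [[0, 0, 0], [0, 0, 0], 1],
  ],
)

```text
clock: 12.35
position: [574.7, -237.8, 145.9]
eef_rot: [0.001, 1.0, -0.0, 0.005]
force: [-0.9, -1.4, -0.6]
width: 0.716
```

```bash
python3 - <<'E'
from station import bot
from h import *
s=bot.state();print(s["position"],s["eef_rot"],s["force"],s["width"])
f=bot.grab_frame("scene")
a=f["image"][150:270,305:425,::-1]
cv2.imwrite("pics/m7.png",np.clip(cv2.resize(a,(600,600),interpolation=cv2.INTER_CUBIC)*1.6,0,255).astype(np.uint8))
E
```

```text
[ 574.67599463 -237.81341168  145.85837949] [ 1.47271552e-03  9.99988251e-01 -3.63303933e-05  4.61822939e-03] [-0.93776954 -1.37403357 -0.60120735] 0.7157479789014486
```

View pics/m7.png

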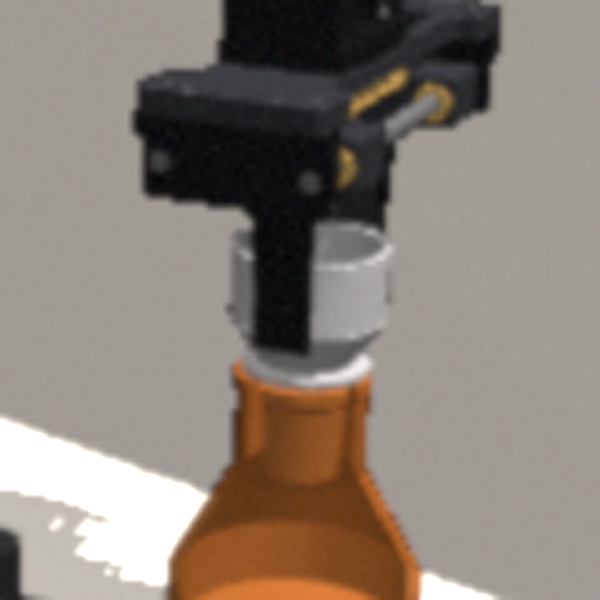

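Funnel ring (242–372) rests on the rim (232–371), ~1–2 mm to the right. Nudge back and release.

Emit:
arm_command(
  series=[
    [[0, 0, 0], [-0.03, 0.04, 0.02], 1],
    [[0, 0, 0], [0, 0, 0], 1],
    [[0, 0, 0], [0, 0, 0], 0.5],
    [[0, 0, 0], [0, 0, 0], 0],
    [[0, 0, 0], [0, 0, 0], -1],
    [[0, 0, 0], [0, 0, 0], -1],
    [[0, 0, 0], [0, 0, 0], -1],
    [[0, 0, 0], [0, 0, 0], -1],
  ],
)

```text
clock: 13.2
position: [573.0, -235.5, 145.5]
eef_rot: [0.001, 1.0, 0.0, 0.004]
force: [-1.0, -0.3, -0.3]
width: 0.966
```

Emit:
arm_command(
  series=[
    [[0, 0, 0], [0, 0, 0], -1],
    [[0, 0, 0], [0, 0, 0.1], -1],
    [[0, 0, 0], [0, 0, 0.2], -1],
    [[0, 0, 0], [0, 0, 0.2], -1],
    [[0, 0, 0], [0, 0, 0.3], -1],
    [[0, 0, 0], [0, 0, 0.4], -1],
    [[0, 0, 0], [0, 0, 0.4], -1],
    [[0, 0, 0], [0, 0, 0.3], -1],
    [[0, 0, 0], [0, 0, 0.1], -1],
    [[0, 0, 0], [0, 0, 0], -1],
  ],
)

```text
clock: 14.2
position: [573.4, -235.9, 234.4]
eef_rot: [0.002, 1.0, 0.0, 0.005]
force: [0.3, -0.5, -0.6]
width: 1.004
```

Emit:
arm_command(
  series=[
    [[0, 0, 0], [-0.2, 0.4, 0], -1],
    [[0, 0, 0], [-0.35, 0.8, 0], -1],
    [[0, 0, 0], [-0.35, 0.8, 0], -1],
    [[0, 0, 0], [-0.35, 0.8, 0], -1],
    [[0, 0, 0], [-0.35, 0.8, 0], -1],
    [[0, 0, 0], [-0.35, 0.8, 0], -1],
    [[0, 0, 0], [-0.35, 0.8, 0], -1],
    [[0, 0, 0], [-0.35, 0.8, 0], -1],
    [[0, 0, 0], [-0.3, 0.6, 0], -1],
    [[0, 0, 0], [-0.15, 0.3, 0], -1],
  ],
)

```text
clock: 15.2
position: [439.6, 47.3, 228.2]
eef_rot: [0.004, 1.0, -0.001, 0.002]
force: [0.2, 0.2, 0.5]
width: 0.998
```

Emit:
arm_command(
  series=[
    [[0, 0, 0], [0, 0, 0], -1],
    [[0, 0, 0], [0, 0, 0], -1],
    [[0, 0, 0], [0, 0, 0], -1],
  ],
)

```text
clock: 15.5
position: [438.9, 47.8, 227.3]
eef_rot: [0.004, 1.0, 0.0, 0.001]
force: [-0.6, -0.9, -0.4]
width: 0.999
```

```bash
python3 - <<'E'
from station import bot
from h import *
s=bot.state();print(s["position"],s["eef_rot"])
f=bot.grab_frame("scene");t=bot.grab_frame("top")
a=f["image"][175:265,320:410,::-1];b=t["image"][165:255,290:380,::-1]
cv2.imwrite("pics/m8.png",np.clip(np.hstack([cv2.resize(a,(400,400),interpolation=cv2.INTER_CUBIC),cv2.resize(b,(400,400),interpolation=cv2.INTER_CUBIC)])*1.4,0,255).astype(np.uint8))
E
```

```text
[438.87985292  47.78585753 227.27059902] [3.93842234e-03 9.99991838e-01 1.20487366e-04 8.93980123e-04]
```

View pics/m8.png

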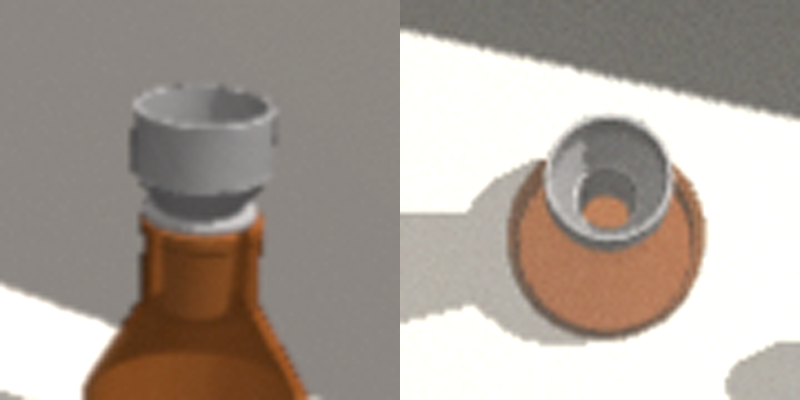

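Funnel sits level on the rim, centred, flask unmoved. Now the stopper.

Emit:
arm_command(
  series=[
    [[0.005, 0, 0], [0.11, 0.09, 0], -1],
    [[0, 0, 0], [0, 0, -0.3], -1],
    [[0, 0, 0], [0, 0, -0.5], -1],
    [[0, 0, 0], [0, 0, -0.6], -1],
    [[0, 0, 0], [0, 0, -0.6], -1],
    [[0, 0, 0], [0, 0, -0.5], -1],
    [[0, 0, 0], [0, 0, -0.2], -1],
    [[0, 0, 0], [0, 0, 0], -1],
    [[0, 0, 0], [0, 0, 0], -1],
  ],
)

```text
clock: 16.5
position: [444.0, 48.2, 111.6]
eef_rot: [0.0, 1.0, -0.003, 0.0]
force: [1.0, -0.2, -0.4]
width: 1.0
```

```bash
python3 - <<'E'
from station import bot
from h import *
s=bot.state();print(s["position"],s["eef_rot"])
f=bot.grab_frame("scene");x,y=proj(f,s["position"]);print(x,y)
a=f["image"][200:290,170:260,::-1]
cv2.imwrite("pics/m9.png",np.clip(cv2.resize(a,(540,540),interpolation=cv2.INTER_CUBIC)*1.6,0,255).astype(np.uint8))
E
```

```text
[443.9840233   48.18075899 111.63266094] [ 4.33951276e-04  9.99995151e-01 -3.04610270e-03  4.79727943e-04]
213.44253462474356 226.05709095275674
```

View pics/m9.png

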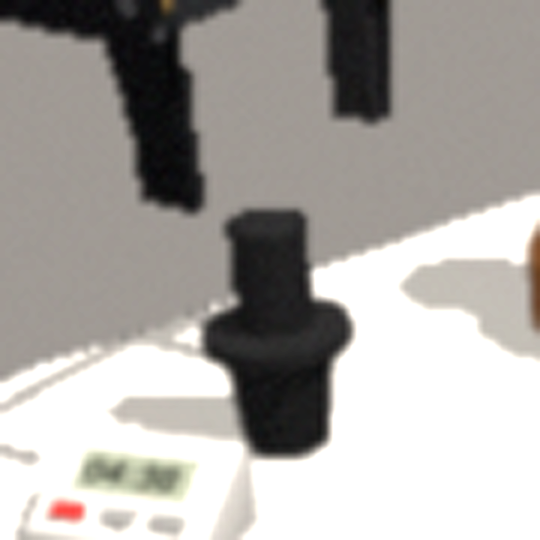

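Fingers' midpoint (267,163) vs the stopper's axis at that height (~262): ~2 mm towards +y. Adjust and descend.

Emit:
arm_command(
  series=[
    [[0, 0, 0], [0, 0.05, -0.1], -1],
    [[0, 0, 0], [0, 0, -0.2], -1],
    [[0, 0, 0], [0, 0, -0.25], -1],
    [[0, 0, 0], [0, 0, -0.25], -1],
    [[0, 0, 0], [0, 0, -0.25], -1],
    [[0, 0, 0], [0, 0, -0.2], -1],
    [[0, 0, 0], [0, 0, -0.1], -1],
    [[0, 0, 0], [0, 0, 0], -1],
    [[0, 0, 0], [0, 0, 0], -1],
  ],
)

```text
clock: 17.45
position: [444.9, 50.7, 54.3]
eef_rot: [-0.0, 1.0, -0.003, 0.002]
force: [0.2, 0.0, 0.2]
width: 0.997
```

Emit:
arm_command(
  series=[
    [[0, 0, 0], [0, 0, 0], 0],
    [[0, 0, 0], [0, 0, 0], 0.1],
    [[0, 0, 0], [0, 0, 0], 0.2],
    [[0, 0, 0], [0, 0, 0], 0.3],
    [[0, 0, 0], [0, 0, 0], 0.4],
    [[0, 0, 0], [0, 0, 0], 0.6],
    [[0, 0, 0], [0, 0, 0], 1],
    [[0, 0, 0], [0, 0, 0], 1],
    [[0, 0, 0], [0, 0, 0], 1],
    [[0, 0, 0], [0, 0, 0], 1],
  ],
  squeeze=20,
)

```text
clock: 18.45
position: [445.8, 51.0, 55.5]
eef_rot: [-0.001, 1.0, -0.003, 0.003]
force: [-0.4, 0.3, 0.2]
width: 0.319
```

Emit:
arm_command(
  series=[
    [[0, 0, 0], [0, 0, 0.1], 1],
    [[0, 0, 0], [0, 0, 0.2], 1],
    [[0, 0, 0], [0, 0, 0.4], 1],
    [[0, 0, 0], [0, 0, 0.5], 1],
    [[0, 0, 0], [0, 0, 0.6], 1],
    [[0, 0, 0], [0, 0, 0.6], 1],
    [[0, 0, 0], [0, 0, 0.6], 1],
    [[0, 0, 0], [0, 0, 0.5], 1],
    [[0, 0, 0], [0, 0, 0.3], 1],
    [[0, 0, 0], [0, 0, 0.1], 1],
  ],
)

```text
clock: 19.45
position: [443.8, 49.5, 221.4]
eef_rot: [-0.0, 1.0, -0.004, 0.003]
force: [-0.2, -1.2, -0.9]
width: 0.316
```

```bash
python3 - <<'E'
from station import bot
from h import *
s=bot.state();print(s["position"],s["eef_rot"],s["width"])
S=bot.grab_frame("scene");T=bot.grab_frame("top")
t=T["image"].astype(int);sat=t.max(2)-t.min(2)
# flask first & next now: edges of the amber neck rows in scene, body circle in top
for n,x,y in(("first",250,220),("next",336,222)):
    try:
        e,st,c=blob(sat>50,x,y);print(n,e,st,plane(T,e[0],35).round(1))
    except Exception as ex: print(n,ex)
q=S["image"].astype(int);m=(q[:,:,0]-q[:,:,2]>40)
for y in range(198,222,2):
    r=np.flatnonzero(m[y,250:315])+250; print(y,(r.min(),r.max()) if len(r) else None,end=" ")
E
```

```text
[443.80434751  49.50486026 221.38957287] [-2.63939561e-04  9.99989246e-01 -3.74903743e-03  2.71702212e-03] 0.31586839267505457
first ((245.7172088623047, 211.42213439941406), 20.7565860748291) [ 227  193   39   40 1168] [594.9 -13.9  35. ]
next ((337.0161437988281, 218.24192810058594), 20.93610191345215) [317 205  41  34 713] [ 571.1 -234.1   35. ]
198 None 200 None 202 (np.int64(269), np.int64(290)) 204 (np.int64(267), np.int64(291)) 206 (np.int64(268), np.int64(290)) 208 (np.int64(269), np.int64(290)) 210 (np.int64(269), np.int64(290)) 212 (np.int64(269), np.int64(290)) 214 (np.int64(269), np.int64(290)) 216 (np.int64(269), np.int64(290)) 218 (np.int64(270), np.int64(291)) 220 (np.int64(270), np.int64(291))
```

Emit:
arm_command(
  series=[
    [[0, 0, 0], [0.2, -0.1, 0], 1],
    [[0, 0, 0], [0.4, -0.17, 0], 1],
    [[0, 0, 0], [0.5, -0.21, 0], 1],
    [[0, 0, 0], [0.6, -0.25, 0], 1],
    [[0, 0, 0], [0.6, -0.25, 0], 1],
    [[0, 0, 0], [0.5, -0.21, 0], 1],
    [[0, 0, 0], [0.4, -0.17, 0], 1],
    [[0, 0, 0], [0.2, -0.08, 0], 1],
    [[0, 0, 0], [0.1, -0.04, 0], 1],
    [[0, 0, 0], [0, 0, 0], 1],
  ],
)

```text
clock: 20.55
position: [587.5, -16.0, 208.6]
eef_rot: [0.004, 1.0, -0.003, -0.005]
force: [-0.2, 1.4, -0.9]
width: 0.313
```

Emit:
arm_command(
  series=[
    [[0, 0, 0], [0, 0, 0], 1],
    [[0, 0, 0], [0, 0, 0], 1],
  ],
)

```text
clock: 20.75
position: [586.6, -15.4, 208.3]
eef_rot: [0.004, 1.0, -0.003, -0.006]
force: [-0.7, -0.4, -1.6]
width: 0.316
```

Emit:
arm_command(
  series=[
    [[0.005, -0.008, 0], [0.12, 0, 0], 1],
    [[0, 0, 0], [0.09, 0.01, 0], 1],
    [[0, 0, 0], [0, 0, -0.08], 1],
    [[0, 0, 0], [0, 0, -0.08], 1],
    [[0, 0, 0], [0, 0, 0], 1],
    [[0, 0, 0], [0, 0, 0], 1],
  ],
)

```text
clock: 21.35
position: [595.1, -14.0, 202.1]
eef_rot: [-0.001, 1.0, -0.002, 0.002]
force: [0.4, 0.6, -1.9]
width: 0.316
```

Emit:
arm_command(
  series=[
    [[0, 0, 0], [0.01, -0.02, -0.1], 1],
    [[0, 0, 0], [0, 0, -0.1], 1],
    [[0, 0, 0], [0, 0, -0.1], 1],
    [[0, 0, 0], [0, 0, 0], 1],
    [[0, 0, 0], [0, 0, 0], 1],
  ],
)

```text
clock: 21.85
position: [595.3, -14.8, 188.6]
eef_rot: [-0.001, 1.0, -0.002, 0.002]
force: [-0.0, -0.1, -1.0]
width: 0.316
```

```bash
python3 - <<'E'
from station import bot
from h import *
s=bot.state();print(s["position"],s["eef_rot"],s["width"],s["force"])
f=bot.grab_frame("scene")
a=f["image"][160:265,227:332,::-1]
cv2.imwrite("pics/m10.png",np.clip(cv2.resize(a,(600,600),interpolation=cv2.INTER_CUBIC)*1.6,0,255).astype(np.uint8))
E
```

```text
[595.3098759  -14.84351889 188.63141496] [-0.00112792  0.99999627 -0.00196723  0.00152093] 0.31627436024020106 [-0.04883955 -0.11347963 -1.03390146]
```

View pics/m10.png

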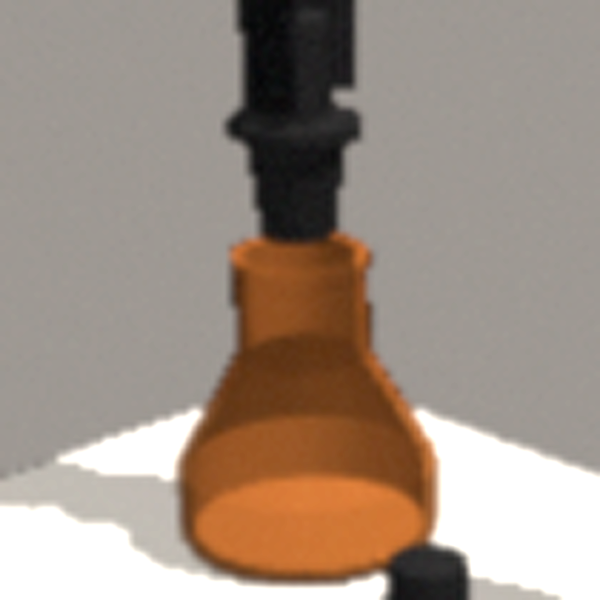

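Plug foot (261–338, centre ~299.5) is over the mouth (229–372, centre ~300.5) and upright. Lower.

Emit:
arm_command(
  series=[
    [[0, 0, 0], [0, 0, -0.1], 1],
    [[0, 0, 0], [0, 0, -0.1], 1],
    [[0, 0, 0], [0, 0, -0.1], 1],
    [[0, 0, 0], [0, 0, -0.1], 1],
    [[0, 0, 0], [0, 0, -0.1], 1],
    [[0, 0, 0], [0, 0, 0], 1],
    [[0, 0, 0], [0, 0, 0], 1],
  ],
)

```text
clock: 22.6
position: [595.2, -14.8, 166.7]
eef_rot: [-0.001, 1.0, -0.002, 0.001]
force: [-0.1, 0.2, -0.8]
width: 0.314
```

Emit:
arm_command(
  series=[
    [[0, 0, 0], [0, 0, -0.08], 1],
    [[0, 0, 0], [0, 0, -0.08], 1],
    [[0, 0, 0], [0, 0, -0.08], 1],
    [[0, 0, 0], [0, 0, -0.08], 1],
    [[0, 0, 0], [0, 0, 0], 1],
    [[0, 0, 0], [0, 0, 0], 1],
  ],
)

```text
clock: 23.2
position: [595.3, -14.8, 152.9]
eef_rot: [-0.001, 1.0, -0.002, 0.002]
force: [0.7, -0.1, -1.2]
width: 0.318
```

12.4 mm to the seat (TCP ≈140.5).

Emit:
arm_command(
  series=[
    [[0, 0, 0], [0, 0, -0.06], 1],
    [[0, 0, 0], [0, 0, -0.06], 1],
    [[0, 0, 0], [0, 0, -0.06], 1],
    [[0, 0, 0], [0, 0, -0.04], 1],
    [[0, 0, 0], [0, 0, 0], 1],
    [[0, 0, 0], [0, 0, 0], 1],
  ],
)

```text
clock: 23.8
position: [595.8, -14.6, 143.7]
eef_rot: [-0.001, 1.0, -0.002, 0.002]
force: [1.2, 1.4, -0.3]
width: 0.315
```

Emit:
arm_command(
  series=[
    [[0, 0, 0], [0, 0, -0.03], 1],
    [[0, 0, 0], [0, 0, 0], 1],
    [[0, 0, 0], [0, 0, -0.03], 1],
    [[0, 0, 0], [0, 0, 0], 1],
  ],
)

```text
clock: 24.2
position: [596.0, -14.5, 141.3]
eef_rot: [-0.001, 1.0, -0.002, 0.002]
force: [0.6, 0.6, -1.4]
width: 0.315
```

Emit:
arm_command(
  series=[
    [[0, 0, 0], [0, 0, -0.03], 1],
    [[0, 0, 0], [0, 0, 0], 1],
    [[0, 0, 0], [0, 0, -0.03], 1],
    [[0, 0, 0], [0, 0, 0], 1],
  ],
)

```text
clock: 24.6
position: [595.9, -14.5, 140.0]
eef_rot: [-0.002, 1.0, -0.002, 0.002]
force: [1.0, -0.4, -0.8]
width: 0.312
```

```bash
python3 - <<'E'
from station import bot
from h import *
s=bot.state();print(s["position"],s["eef_rot"],s["width"],s["force"])
f=bot.grab_frame("scene")
a=f["image"][160:265,227:332,::-1]
cv2.imwrite("pics/m11.png",np.clip(cv2.resize(a,(600,600),interpolation=cv2.INTER_CUBIC)*1.6,0,255).astype(np.uint8))
E
```

```text
[595.94301693 -14.5222875  140.04860703] [-0.00164501  0.99999388 -0.00183296  0.00248395] 0.3123300527201523 [ 0.98842017 -0.44633677 -0.75336452]
```

Emit:
arm_command(
  series=[
    [[0, 0, 0], [0, 0, -0.03], 1],
    [[0, 0, 0], [0, 0, 0], 1],
    [[0, 0, 0], [0, 0, -0.03], 1],
    [[0, 0, 0], [0, 0, 0], 1],
  ],
)

```text
clock: 25.05
position: [596.5, -14.6, 140.0]
eef_rot: [-0.002, 1.0, -0.002, 0.003]
force: [0.0, -0.5, -1.2]
width: 0.317
```

```bash
python3 - <<'E'
from station import bot
s=bot.state();print(s["position"],s["eef_rot"],s["force"])
# amber/black boundary down the neck's column
f=bot.grab_frame("scene")["image"].astype(int)
for y in range(176,222,2): 
    w=np=[]; r=f[y,255:305]; k=[x+255 for x in range(50) if r[x].max()<60]; a=[x+255 for x in range(50) if r[x][0]-r[x][2]>40]
    print(y,"black",(k[0],k[-1]) if k else None,"amber",(a[0],a[-1],len(a)) if a else None)
E
```

```text
[596.47865372 -14.61194133 139.96415525] [-0.00215627  0.99999018 -0.00194193  0.0033485 ] [ 0.02074343 -0.4623781  -1.22252208]
176 black (255, 290) amber None
178 black (267, 289) amber None
180 black (269, 289) amber None
182 black (270, 289) amber None
184 black (270, 289) amber None
186 black (270, 289) amber None
188 black (271, 289) amber None
190 black (271, 289) amber None
192 black (271, 289) amber None
194 black (271, 289) amber None
196 black (271, 289) amber None
198 black (271, 286) amber None
200 black (269, 290) amber None
202 black (268, 290) amber None
204 black (269, 291) amber (268, 268, 1)
206 black (272, 285) amber (268, 290, 9)
208 black (268, 268) amber (269, 290, 22)
210 black (268, 268) amber (269, 290, 22)
212 black (268, 268) amber (269, 290, 22)
214 black None amber (269, 290, 22)
216 black None amber (270, 290, 21)
218 black None amber (270, 291, 22)
220 black None amber (270, 291, 22)
```

Descent stopped at 140.0; the flange (268–291 px) sits directly on the neck (268–290). Release.

Emit:
arm_command(
  series=[
    [[0, 0, 0], [-0.015, 0, 0.02], 1],
    [[0, 0, 0], [0, 0, 0], 0.7],
    [[0, 0, 0], [0, 0, 0], 0.2],
    [[0, 0, 0], [0, 0, 0], 0],
    [[0, 0, 0], [0, 0, 0], -0.5],
    [[0, 0, 0], [0, 0, 0], -1],
    [[0, 0, 0], [0, 0, 0], -1],
    [[0, 0, 0], [0, 0, 0], -1],
    [[0, 0, 0], [0, 0, 0], -1],
  ],
)

```text
clock: 26.0
position: [595.5, -14.7, 139.4]
eef_rot: [-0.002, 1.0, -0.002, 0.003]
force: [-0.0, -0.1, 0.5]
width: 0.86
```

Emit:
arm_command(
  series=[
    [[0, 0, 0], [0, 0, 0.1], -1],
    [[0, 0, 0], [0, 0, 0.2], -1],
    [[0, 0, 0], [0, 0, 0.3], -1],
    [[0, 0, 0], [0, 0, 0.4], -1],
    [[0, 0, 0], [0, 0, 0.4], -1],
    [[0, 0, 0], [0, 0, 0.4], -1],
    [[0, 0, 0], [0, 0, 0.2], -1],
    [[0, 0, 0], [-0.3, 0.7, 0], -1],
    [[0, 0, 0], [-0.5, 0.9, 0], -1],
    [[0, 0, 0], [-0.5, 0.9, 0], -1],
  ],
)

```text
clock: 27.0
position: [544.5, 80.5, 230.0]
eef_rot: [-0.0, 1.0, -0.008, 0.006]
force: [0.4, 0.1, 0.7]
width: 1.0
```

Emit:
arm_command(
  series=[
    [[0, 0, 0], [-0.5, 0.9, 0], -1],
    [[0, 0, 0], [-0.5, 0.9, 0], -1],
    [[0, 0, 0], [-0.5, 0.9, 0], -1],
    [[0, 0, 0], [-0.3, 0.7, 0], -1],
    [[0, 0, 0], [-0.1, 0.3, 0], -1],
    [[0, 0, 0], [0, 0, 0], -1],
    [[0, 0, 0], [0, 0, 0], -1],
  ],
)

```text
clock: 27.7
position: [462.7, 237.5, 233.4]
eef_rot: [-0.002, 1.0, -0.005, 0.008]
force: [0.2, 0.7, 0.1]
width: 1.002
```

```bash
python3 - <<'E'
from station import bot
from h import *
s=bot.state();print(s["position"],s["width"],s["force"],abs(s["qd"]).max())
S=bot.grab_frame("scene");T=bot.grab_frame("top")
q=S["image"].astype(int)
for y in range(176,226,3):
    r=q[y,255:305];k=np.flatnonzero(r.max(1)<60)+255;a=np.flatnonzero(r[:,0]-r[:,2]>40)+255
    print(y,"black",(k.min(),k.max()) if len(k) else None,"amber",(a.min(),a.max()) if len(a) else None)
t=T["image"].astype(int);mx=t.max(2);sat=mx-t.min(2)
for n,m,x,y,z in[("stop flange",mx<110,238,202,133),("large",mx<110,308,273,48),("first",sat>50,250,222,35),("next",sat>50,336,224,35)]:
    e,st,c=blob(m,x,y);print(n,e,st,plane(T,e[0],z).round(1))
for z,n in((133,"flange"),(173,"knob")):print(n,proj(S,(595,-14,z)).round(1),proj(T,(595,-14,z)).round(1))
g=mx*0+((sat<25)&(mx<190)); e,st,c=blob(g>0,336,192);print("funnel blob",e,st)
E
```

```text
[462.66852428 237.48040301 233.40419287] 1.0017378849640355 [0.23321162 0.65800502 0.10133138] 0.0045736634061395
176 black None amber None
179 black None amber None
182 black None amber None
185 black (np.int64(273), np.int64(284)) amber None
188 black (np.int64(273), np.int64(284)) amber None
191 black (np.int64(274), np.int64(284)) amber None
194 black (np.int64(274), np.int64(284)) amber None
197 black (np.int64(274), np.int64(284)) amber None
200 black (np.int64(269), np.int64(290)) amber None
203 black (np.int64(268), np.int64(290)) amber None
206 black (np.int64(271), np.int64(285)) amber (np.int64(268), np.int64(290))
209 black (np.int64(268), np.int64(268)) amber (np.int64(269), np.int64(290))
212 black (np.int64(268), np.int64(268)) amber (np.int64(269), np.int64(290))
215 black None amber (np.int64(269), np.int64(290))
218 black None amber (np.int64(270), np.int64(291))
221 black (np.int64(269), np.int64(272)) amber (np.int64(270), np.int64(291))
224 black (np.int64(270), np.int64(279)) amber (np.int64(268), np.int64(293))
stop flange ((244.16831970214844, 212.0841522216797), 22.659561157226562) [222 190  45  45 746] [571.6 -23.6 133. ]
large ((307.21875, 272.625), 15.291060447692871) [292 258  31  30 715] [ 440.2 -159.2   48. ]
first ((245.6796417236328, 211.1856231689453), 20.910064697265625) [227 193  39  40 810] [595.5 -13.9  35. ]
next ((336.5416564941406, 219.9166717529297), 20.150798797607422) [317 208  40  31 686] [ 567.  -232.8   35. ]
flange [278.6 200.7] [239.8 202. ]
knob [278.  183.4] [237.1 197.8]
funnel blob ((313.5, 219.0), 45.89399719238281) [ 268  189   92   54 2128]
```

```bash
python3 -c "
from station import bot
print(bot.hand_in())"
```

```text
the job is handed in; nothing more can be done
None
```

I moved the funnel into the other flask and put the smaller stopper into the first flask, lowering both by hand and letting go. I handed the job in at about 28 s of the 67 s. The hand-in gives no verdict, so this rests on my own checks.

**Stopper:**
- The descent stopped at TCP z 140.0, against 140.5 expected for the seat.
- In the last scene picture the flange (268–290 px) lies directly on the neck (268–290 px). The knob stands upright within about 1 px of where a seated stopper would show.

**Funnel:**
- The descent stalled at TCP z 145.9, the height at which it was gripped when seated (146.0).
- After release, both views showed it level on the rim and within about 2 mm of centre. I last looked at it before going for the stopper, and the arm did not go near it again.

**Surroundings:**
- The first flask and the large stopper are where they started, within 0.5 mm.
- I did not measure the bystanders again at the end; the arm stayed well above them.

**Checks that failed or disagreed:**
- The two cameras disagreed by about 4 mm, mostly in y, throughout. I corrected for this by comparing positions against each other and looking from close up.
- In the final numeric check, the "stop flange" and "funnel" colour blobs in the top view had merged with shadow, and the funnel hid part of the "next" flask. I ignored those three readings.
- The 12-picture limit was reached before I could view the seated stopper, so its seat was checked only from pixel numbers.
- The wrist force never clearly showed contact; I judged both seatings by the descent stopping.

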